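Hold the green reference glass in the light gauge's beam

ROBOT

A 6-joint arm with a two-finger parallel gripper is mounted at the origin on a cart in front of the work surface, level with it; the furniture and walls round the work are solid. World frame = base frame: x ahead of the robot, y to its left, z up, the work surface at z = 0. Lengths are in m, angles in rad, forces in N, time in s.
With the tool pointing down it reaches from about 0.425 to 0.95 m from the base axis. Payload 3.5 kg.
Tool frame: the origin (TCP) lies on the centre line of the jaws, within the pads' length; the fingertips stand 14 mm ahead of it and the grasp point (between the pads) lies 5 mm behind it (ctrl.finger_overhang is the distance from the TCP to the fingertips, in m); z points along the fingers, y is the line along which they close (so a half turn about z gives the same grasp; the last joint's range is limited). The gripper opens to 85 mm and grips with 20 to 120 N. Pads are 22 mm wide; open, the fingers measure 114 mm over their backs; the gripper's body (76 mm by 85 mm) begins 54 mm behind the grasp point. The pads swing forward as they close: fully open they stand 13 mm farther back than shut.
Start: joints at [1.022, 0.286, 1.577, -0, 1.279, -0.15], TCP at [0.262, 0.622, 0.245] pointing down, gripper open.
Joint ranges: [-2.77, 2.77], [-0.9, 2.22], [0.21, 2.48], [-1.53, 4.67], [0.24, 2.81], [-2.84, 2.84]. Speed limits (rad/s): [2.79, 2.79, 3.14, 3.14, 3.14, 3.14].

INTERFACE

Orientations are given as a unit quaternion [x, y, z, w].
In Python, from plant import ctrl gives the robot as it stands.
- The arm moves only by the tool send_rows, never from a script. Its argument "moves" is text: rows parted by semicolons, each of 7 numbers parted by spaces: the turn, a rotation vector about the tool's x, y, z in units of 360 degrees (1.0 is 360 degrees), then the shift along the tool's x, y, z in units of 20 cm (1.0 is 20 cm), then the gripper's target within -1 to 1 (fully open at 1, half-way at 0, shut at -1). A call has 1 to 12 rows; each row is the pose to reach, as a shift and turn from the pose commanded when the call began, along the tool's axes at that moment, turning the shorter way round; what a row does not reach only later rows make up. A row lasts 1/8 s, in which the tool goes at most 62.5 mm and 10.7 degrees, less where a joint would pass 70% of its speed; a pose out of reach is approached as far as the arm can. A call with a number of a shift or a turn outside -1 to 1 is refused whole. A call with a gripper value outside its range is refused whole. The fingers move at their own pace and stop on an object; "newtons" is the grip in N (left out, the last holds). Time passes only in rows, so rows that repeat a pose let the fingers close. It gives the time, the measured TCP pose, the force, the opening and the grip force at its end, in the units of the state.
- ctrl.get_state(): the state, without advancing time (a new reading comes with each control period).
- ctrl.read_camera(name): name is "scene" or "top" or "wrist"; returns a dict with "image" (420x560x3 uint8, red, green, blue), "fovy" (degrees; the focal length in pixels is half the picture's height over the tangent of half this angle, whatever the lens; pixels are square), "cx", "cy" (the principal point, pixels), "distortion" ([k1, k2, p1, p2, k3] as OpenCV has them; the pictures are not rectified), "extrinsics" (4x4, takes a point from camera to world coordinates). Camera axes: x right, y up, looking along -z (the intrinsics and any distortion apply to the point x, -y, -z); pixel columns grow to the right and rows downward; lengths in m; the calibration is good to about 2 mm. A picture is of the moment at which its call begins. There is no depth.
- ctrl.sign_off(): hands the job in; it is judged then, once.
The state is a dict: "time": time; "qpos": joint angles; "dq": joint speeds; "joint_efforts": joint torques, N m; "eef_pos": TCP position; "tcp_rot": TCP orientation; "contact_force": force on the tool from outside, world axes, zero at the start; "wrist_torque": the same for the moment, N m; "opening": opening from 0.0 (shut) to 1.0 (fully open); "finger_force": force on a finger pad.
Only numpy, scipy, OpenCV 4.12 (cv2) and the standard library are available. Lean on these libraries where they do the work, as an engineer would, in place of code of your own. Each camera call takes 0.05 s, during which the arm holds its last target. There are 200 camera calls.

TASK

The through-beam light gauge on the bench is due for its check with the green reference glass. Slide the gauge's dust cover fully back, lift the green-capped glass cell out of the rack gripping it by its two frosted faces only, and lower it between the gauge's windows so that the light passes squarely through the middle of the cell's clear faces, which must touch neither the fingers nor the gauge. The gauge has no seat, so finish while holding the cell there, hanging free, upright and still; leave the rack's other two cells, the ring gauge and the pen where they are.

Things in the scene. Friction and masses are not known exactly. Their poses are not given: they have to be found in the camera images.
- gauge: the light gauge, fixed: white, two heads, 170 mm long (x), 150 wide (y), 86 high; between the heads a 40 mm wide channel along x, open in front and on top, its floor 22 mm above the bench. Origin on the bench straight below the middle of the light path, 45 mm behind the front face; x along the channel away from the robot, y along the light path, z up.
- light_path (a point): middle of the light path: half-way between the two round windows (19 mm across, in the channel's side walls, 40 mm apart), 72 mm above the bench, 14 mm below the heads' tops. Axes as the gauge: the light runs along y. Red lines on the heads' tops mark where it crosses.
- dust_cover (a joint): how far the black dust cover is slid back, m: 0 = closed over the windows, 0.080 = fully back at its stop. It slides along the gauge's +x, stays where it is left, needs about 2 N. Plate 74 mm long (x), 66 mm wide, upper side 92 mm above the bench.
- cover_tab (a point): middle of the upright orange finger tab on the dust cover (moves with it): 10 mm thick (gauge x), 40 mm wide (gauge y), its top 10 mm above this point, the plate's upper side 9 mm below it. Closed, it stands 18 mm in front of the light path; fully back, 62 mm behind it. It can be pushed or pinched.
- rack: the cell rack, fixed: off-white block 50 x 140 x 30 mm, origin under its middle on the bench; three slots in a row along its y axis, 42 mm apart, each 19 x 27 mm and 22 mm deep (floor 8 mm above the bench). Which cell stands in which slot changes.
- green_cell_center (a point): centre (half-way up) of the green reference cell: solid green glass, green cap (top 5 mm), 16 (x) x 24 (y) x 60 mm high, about 57 g, upright in a slot, upper 38 mm showing. Its frosted whitish faces, 22 mm wide, 16 mm apart, look along its +-x: grip these. Its clear faces, 12 mm wide, 24 mm apart, look along its +-y: the light passes through these.
- green_window (a point): the middle of the part of the green cell that the light should pass through: on its upright axis, 17 mm above its underside (13 mm below its centre). Axes as the cell.
- green_cell: the green cell as a whole; origin under its middle, on its underside; axes as above.
- green_cell_frosted: the two frosted faces of the green cell; origin and axes as the green cell.
- green_cell_clear: the two clear faces of the green cell; origin and axes as the green cell.
- amber_cell_center (a point): centre of the amber cell with an orange cap, same shape and size, in another slot; stays there.
- blue_cell_center (a point): centre of the blue cell with a blue cap, same shape and size, in another slot; stays there.
- ring_gauge: steel ring, 48 mm across and 14 mm high, lying on the bench near its front edge; stays there. Origin under its middle.
- pen: red and white marker pen, 135 mm long and 17 mm thick, lying on the bench near its front edge; stays there. Origin under its middle.
- gauge_stand: fixed obstacle between the light gauge and the rack: a measuring stand on a black granite slab, 278 mm deep (x, from 166 mm in front of its origin to 112 mm behind it), 176 wide, 42 high; its arm and column, up to 372 mm high, stand from 46 mm in front of the origin backwards, within 45 mm either side of it. Pass in front of them. Origin on the bench.

How it is judged:
By the outcome, as a careful person would: the job done as asked, in the order asked, and still so for the second after the job is handed in, while the arm keeps its last pose, push and grip.
It also fails if it takes over 64 s, if anything falls off the work surface, if the arm or the gripper's body presses on something with over 40 N, if the wrist force passes 120 N, or if a joint passes its speed limit or range.

## Working session

There is one attempt and no reset: what is moved stays moved. The work goes in short steps, Python scripts to look and compute and a tool call to move; the robot and the scene stay as the last step left them, time stands still between calls to the robot, and variables do not carry over. Pictures are saved under pics/ and viewed, at most 10 in all, crops included, and the job is handed in when it is done.

Besides the shell and the picture viewer there is one more tool, called after ">>>" as name(argument=value, ...) on one line, values as JSON. send_rows: Moves the arm, as the interface text tells. Its arguments: {"type":"object","properties":{"moves":{"type":"string"},"newtons":{"type":"number"}},"required":["moves"]}

```bash
mkdir -p pics
cat > h.py <<'E'
import numpy as np, cv2
from scipy.spatial.transform import Rotation as R
from plant import ctrl
def save(n,f,crop=None,s=1):
    c=ctrl.read_camera(n); im=c['image'][:,:,::-1]
    if crop: x0,y0,x1,y1=crop; im=im[y0:y1,x0:x1]
    cv2.imwrite('pics/'+f,cv2.resize(im,None,fx=s,fy=s,interpolation=cv2.INTER_CUBIC)); 
    np.savez('pics/'+f+'.npz',**{k:c[k] for k in c})
    return c
def load(f): return dict(np.load('pics/'+f+'.npz'))
def K(c):
    f=210/np.tan(np.radians(float(c['fovy']))/2); return np.array([[f,0,c['cx']],[0,f,c['cy']],[0,0,1.]])
def ray(c,uv):
    p=cv2.undistortPoints(np.array(uv,float).reshape(-1,1,2),K(c),np.array(c['distortion'],float)).reshape(-1,2)
    E=np.array(c['extrinsics']); d=np.c_[p[:,0],-p[:,1],-np.ones(len(p))]@E[:3,:3].T
    return E[:3,3],d
def onz(c,uv,z):
    o,d=ray(c,uv); z=np.broadcast_to(z,len(d)); return o+d*((z-o[2])/d[:,2])[:,None]
def proj(c,P):
    E=np.linalg.inv(np.array(c['extrinsics'])); q=np.atleast_2d(P)@E[:3,:3].T+E[:3,3]; q=q*[1,-1,-1]
    return cv2.projectPoints(q,np.zeros(3),np.zeros(3),K(c),np.array(c['distortion'],float))[0].reshape(-1,2)
def rows(target,Rt=None):
    s=ctrl.get_state(); A=R.from_quat(s['tcp_rot']); d=A.inv().apply(np.array(target)-s['eef_pos'])/0.2
    t=(A.inv()*Rt).as_rotvec()/(2*np.pi) if Rt is not None else np.zeros(3)
    return np.round(t,4),np.round(d,4)
E
python3 - <<'E'
from h import *
a=save('top','top0.png',s=1.42); save('scene','scene0.png',s=1.42)
s=ctrl.get_state(); print(s, a['fovy'],a['distortion'],a['extrinsics'])
E
```

```text
{'time': 0.1, 'qpos': array([ 1.02199496e+00,  2.87096589e-01,  1.57803763e+00,  1.54924031e-05,
        1.27860726e+00, -1.50028771e-01]), 'dq': array([ 0.00202886, -0.00033167, -0.0020808 ,  0.00055579, -0.00018434,
        0.00029668]), 'joint_efforts': array([ 1.52685774e-03, -4.07295585e+01, -2.93699294e+01, -1.00184111e-04,
        3.35619654e-03,  1.46043442e-05]), 'eef_pos': array([0.26178191, 0.62155376, 0.24406865]), 'tcp_rot': array([ 1.98069905e-01,  9.80187308e-01, -1.00695338e-03, -3.74791735e-04]), 'contact_force': array([ 0.02117033, -0.79865553, -0.01571568]), 'wrist_torque': array([-0.00804636,  0.00234471,  0.02010233]), 'finger_force': 0.0, 'opening': 1.0033618833974574} 49.18814983050073 [-0.151424  0.        0.        0.        0.      ] [[ 0.01371733  0.99746699 -0.06979565  0.41599296]
 [-0.99984843  0.01443154  0.00973889 -0.03859537]
 [ 0.01072148  0.06965148  0.99751377  1.16497676]
 [ 0.          0.          0.          1.        ]]
```

View pics/top0.png

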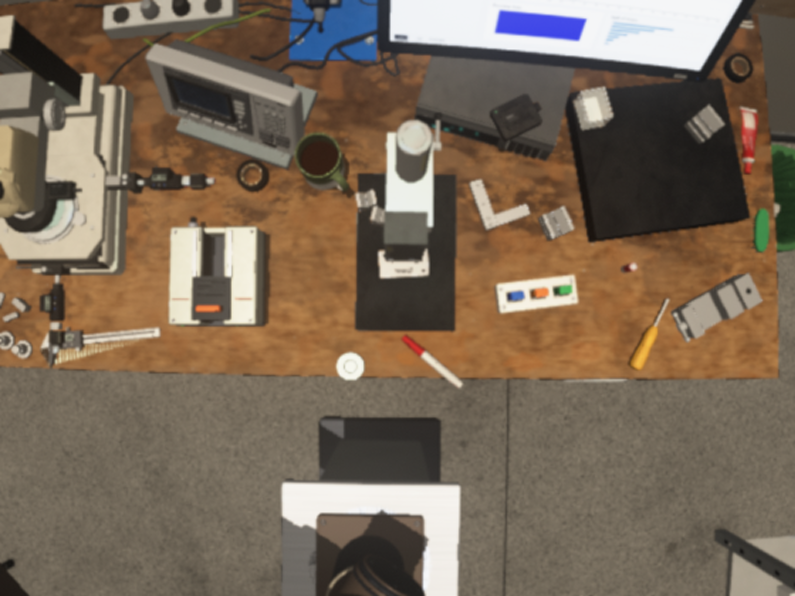

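View pics/scene0.png

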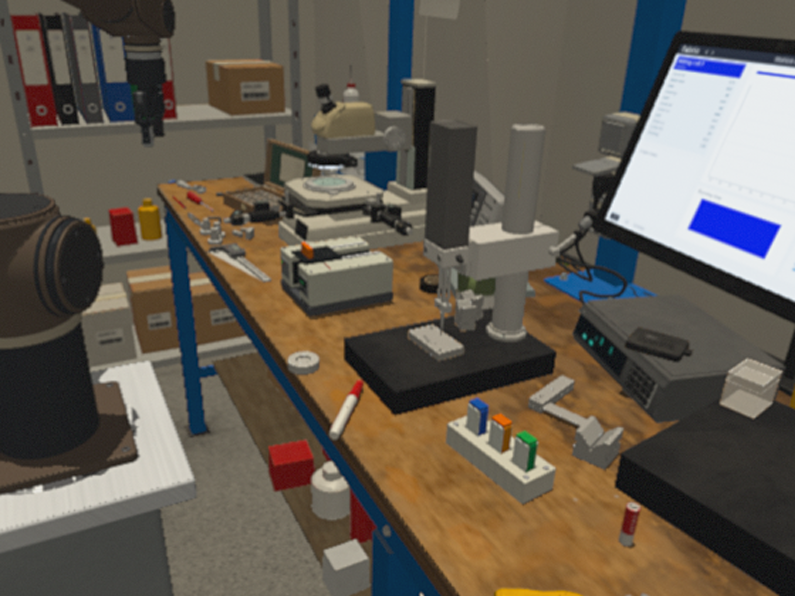

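The top view shows the gauge at about (217,275), with the orange tab at (208,309). The rack is at (537,293) with green in the right slot at (563,290). The ring is at (350,366), the pen at (432,360) and the stand slab at (406,250). The scene view agrees. I'll enlarge the gauge and rack.

Run:
```python
import cv2,numpy as np
from h import *
c=load('top0.png'); im=c['image'][:,:,::-1]
a=cv2.resize(im[150:240,110:195],None,fx=6,fy=6,interpolation=cv2.INTER_CUBIC)
b=cv2.resize(im[185:230,340:415],None,fx=6,fy=6,interpolation=cv2.INTER_CUBIC)
o=np.zeros((560,800,3),np.uint8)
a=a[:540,:]; print(a.shape,b.shape)
w=np.zeros((540,790,3),np.uint8); w[:, :400]=cv2.resize(im[153:234,115:193],(400,int(81*400/78)))[:1] if 0 else 0
a=cv2.resize(im[153:237,115:195],None,fx=5,fy=5,interpolation=cv2.INTER_CUBIC); b=cv2.resize(im[188:228,342:415],None,fx=5,fy=5,interpolation=cv2.INTER_CUBIC)
w[:420,:400]=a; w[:200,410:775]=b; cv2.imwrite('pics/crop0.png',w)
```

```text
(540, 510, 3) (270, 450, 3)
```

View pics/crop0.png

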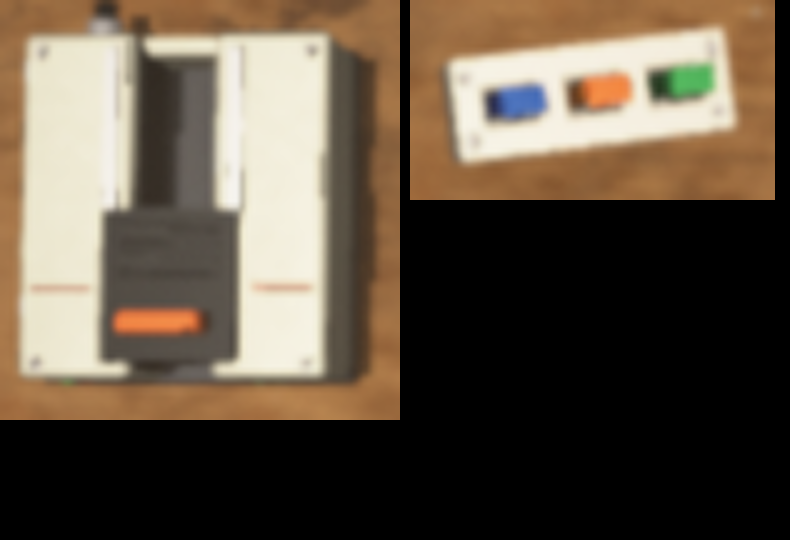

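The crop shows the gauge top corners at about (20,375), (28,36), (330,38), (326,378). The red lines are at row 288, columns 30–90 and 253–312. The rack corners are (447,60), (722,28), (737,127), (461,162), and the green cap is around (692,80).

Run:
```python
from h import *
c=load('top0.png')
g=np.array([(20,375),(28,36),(330,38),(326,378),(30,288),(312,288)])/5+[115,153]
P=onz(c,g-0.4,.086); print('gauge',P.round(4))
y=P[4]-P[5]; 
d=[P[1]-P[0],P[2]-P[3]]; print('yaw',[np.degrees(np.arctan2(v[1],v[0])) for v in d],np.degrees(np.arctan2(-y[0],y[1])), [np.linalg.norm(v) for v in d])
m=P[:4].mean(0); yaw=np.mean([np.arctan2(v[1],v[0]) for v in d]); print('LP', m-0.04*np.array([np.cos(yaw),np.sin(yaw),0]), P[4:].mean(0))
r=(np.array([(447,60),(722,28),(737,127),(461,162)])-[410,0])/5+[342,188]-0.4
P=onz(c,r,.03); print('rack',P.round(4),P.mean(0)); 
for i,j in((0,1),(3,2),(3,0),(2,1)): v=P[i]-P[j]; print(np.degrees(np.arctan2(v[1],v[0])),np.linalg.norm(v))
k=(np.array([(517,102),(601,91),(685,81)])-[410,0])/5+[342,188]-.4
print(onz(c,k,.068))
print(R.from_quat(ctrl.get_state()['tcp_rot']).as_matrix().round(3))
```

```text
gauge [[0.4291 0.341  0.086 ]
 [0.5927 0.3438 0.086 ]
 [0.5927 0.1952 0.086 ]
 [0.4305 0.1921 0.086 ]
 [0.4708 0.3375 0.086 ]
 [0.473  0.2    0.086 ]]
yaw [np.float64(0.9803774572213784), np.float64(1.0838933781783346)] 0.8927828652426228 [np.float64(0.16354868645595227), np.float64(0.16220902287824898)]
LP [0.47125529 0.26730062 0.086     ] [0.47190737 0.26873629 0.086     ]
rack [[ 0.5086 -0.216   0.03  ]
 [ 0.5269 -0.356   0.03  ]
 [ 0.4771 -0.3634  0.03  ]
 [ 0.4578 -0.2232  0.03  ]] [ 0.49261258 -0.28963054  0.03      ]
97.44599585975402 0.14119204935220048
97.81529628980182 0.14156019842400897
-171.89812201334212 0.051300771195859865
-171.47104401260557 0.05039399036465614
[[ 0.48571133 -0.24414262  0.068     ]
 [ 0.49161162 -0.28527385  0.068     ]
 [ 0.49706239 -0.3267727   0.068     ]]
[[-0.922  0.388 -0.001]
 [ 0.388  0.922 -0.002]
 [ 0.    -0.002 -1.   ]]
```

```bash
cat >> h.py <<'E'
def Rdown(yaw):  # tool z down, tool y at yaw
    y=np.array([np.cos(yaw),np.sin(yaw),0]); z=np.array([0,0,-1.]); return R.from_matrix(np.c_[np.cross(y,z),y,z])
E
python3 - <<'E'
from h import *
c=load('top0.png'); print('overhang',ctrl.finger_overhang)
print('slab front',onz(c,[(357/1.42,329/1.42),(455/1.42,329/1.42)],.042))
w=ctrl.read_camera('wrist'); s=ctrl.get_state(); A=R.from_quat(s['tcp_rot']); E=w['extrinsics']
print('cam in tool',A.inv().apply(E[:3,3]-s['eef_pos']), (A.inv().as_matrix()@E[:3,:3]).round(3), w['fovy'])
print(rows([.454,.268,.2],Rdown(np.radians(1))))
E
```

```text
overhang 0.014
slab front [[ 0.4254371   0.02491127  0.042     ]
 [ 0.42774601 -0.1439827   0.042     ]]
cam in tool [ 8.02714243e-02 -8.40057147e-05 -1.27778669e-01] [[ 0.001  0.949  0.314]
 [ 1.    -0.001  0.   ]
 [ 0.     0.314 -0.949]] 59.43842599375646
(array([-3.000e-04,  1.000e-04,  1.838e-01]), array([-1.572 , -1.2559,  0.223 ]))
```

>>> send_rows(moves="0 0 0.092 -0.79 -0.63 0.1 0;0 0 0.092 -0.79 -0.63 0.1 0;0 0 0.092 -0.79 -0.63 0.1 0;0 0 0.092 -0.79 -0.63 0.1 0;0 0 0.092 -0.79 -0.63 0.1 0;0 0 0.092 -0.79 -0.63 0.1 0", newtons=20)

```text
time: 0.9
eef_pos: [0.3583, 0.4457, 0.2256]
tcp_rot: [0.468, 0.883, 0.0, -0.0]
contact_force: [0.5, 0.0, 0.4]
opening: 0.502
finger_force: 0.0
```

Run:
```python
from h import *
print(rows([.454,.268,.2],Rdown(np.radians(1))))
```

```text
(array([ 0.0001, -0.0001,  0.092 ]), array([-1.0041, -0.1027,  0.1274]))
```

>>> send_rows(moves="0 0 0.092 -1 -0.1 0.127 0;0 0 0.092 -1 -0.1 0.127 0;0 0 0.092 -1 -0.1 0.127 0;0 0 0.092 -1 -0.1 0.127 0;0 0 0.092 -1 -0.1 0.127 0;0 0 0.092 -1 -0.1 0.127 0;0 0 0.092 -1 -0.1 0.127 0")

```text
time: 1.78
eef_pos: [0.4535, 0.2691, 0.2002]
tcp_rot: [0.7, 0.714, 0.0, -0.0]
contact_force: [0.1, -0.1, 0.7]
opening: 0.498
finger_force: 0.0
```

Run:
```python
from h import *
save('wrist','w1.png',s=1.42); s=ctrl.get_state(); print(s['eef_pos'],s['qpos'])
```

```text
[0.45357099 0.26892623 0.20013462] [3.42560239e-01 2.26256399e-03 1.98001973e+00 2.16438653e-04
 1.15899227e+00 3.23980465e-01]
```

View pics/w1.png

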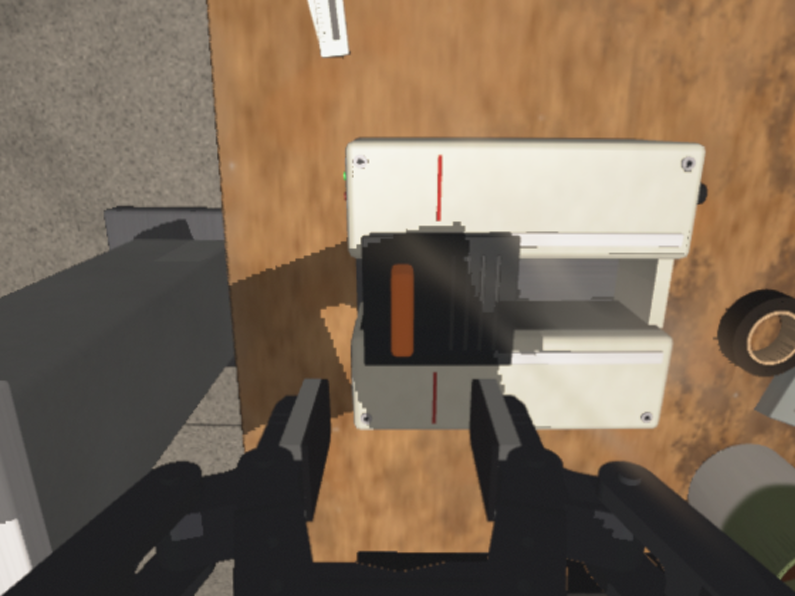

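The wrist view shows the gauge's top corners at (347,142), (704,145), (659,428) and (355,428). The red lines run (440,155)–(438,220) and (435,373)–(434,423), and the tab top spans (392..413, 264..357).

Run:
```python
from h import *
c=load('w1.png')
P=onz(c,np.array([(347,142),(704,145),(659,428),(355,428),(440,155),(438,220),(435,373),(434,423)])/1.42,.086); print(P.round(4), P[:4].mean(0))
for i,j in((0,1),(3,2),(7,4)): v=P[j]-P[i]; print(np.degrees(np.arctan2(v[1],v[0])),np.linalg.norm(v))
print(onz(c,np.array([(402,264),(402,357)])/1.42,.111))
```

```text
[[0.4292 0.3426 0.086 ]
 [0.5906 0.3455 0.086 ]
 [0.5957 0.1986 0.086 ]
 [0.4317 0.1964 0.086 ]
 [0.4709 0.3378 0.086 ]
 [0.4712 0.3084 0.086 ]
 [0.473  0.2297 0.086 ]
 [0.4738 0.2003 0.086 ]] [0.51181093 0.2708068  0.086     ]
1.0221865980130513 0.16144627917285198
0.7741308705873703 0.16391867704783253
91.18246654917237 0.13752423123401872
[[0.45463291 0.29343107 0.111     ]
 [0.45555155 0.24985853 0.111     ]]
```

>>> send_rows(moves="0 0 0 0 0.005 0.3 0;0 0 0 0 0.005 0.445 0;0 0 0 0 0.005 0.445 0;0 0 0 0 0.005 0.445 -1;0 0 0 0 0.005 0.445 -1;0 0 0 0 0.005 0.445 -1;0 0 0 0 0.005 0.445 -1;0 0 0 0 0.005 0.445 -1;0 0 0 0 0.005 0.445 -1", newtons=30)

```text
time: 2.95
eef_pos: [0.4564, 0.2684, 0.1132]
tcp_rot: [0.701, 0.713, 0.002, 0.001]
contact_force: [-0.2, 0.9, 6.4]
opening: 0.103
finger_force: 34.7
```

>>> send_rows(moves="0 0 0 0 0.05 0 -1;0 0 0 0 0.13 0 -1;0 0 0 0 0.21 0 -1;0 0 0 0 0.29 0 -1;0 0 0 0 0.36 0 -1;0 0 0 0 0.38 0 -1;0 0 0 0 0.39 0 -1;0 0 0 0 0.4 0 -1;0 0 0 0 0.4 0 -1")

```text
time: 4.08
eef_pos: [0.5337, 0.2698, 0.1132]
tcp_rot: [0.701, 0.713, -0.001, -0.002]
contact_force: [-8.1, 0.9, 11.8]
opening: 0.105
finger_force: 35.3
```

>>> send_rows(moves="0 0 0 0 0.01 0 -1;0 0 0 0 0.02 0 -1;0 0 0 0 0.025 0 -1;0 0 0 0 0.025 0 -1")

```text
time: 4.58
eef_pos: [0.5341, 0.2699, 0.1131]
tcp_rot: [0.701, 0.713, -0.006, -0.006]
contact_force: [-21.6, 0.2, 19.9]
opening: 0.108
finger_force: 36.5
```

>>> send_rows(moves="0 0 0 0 0 0 -0.5;0 0 0 0 0 0 -0.5;0 0 0 0 0 -0.05 -0.5;0 0 0 0 0 -0.3 -0.5;0 0 0 0 0 -0.45 -0.5;0 0 0 0 0 -0.45 -0.5;0 0 0 0 0 -0.45 -0.5")

```text
time: 5.45
eef_pos: [0.5399, 0.2686, 0.2001]
tcp_rot: [0.702, 0.713, -0.0, -0.0]
contact_force: [0.4, -0.9, -1.0]
opening: 0.255
finger_force: 0.0
```

Run:
```python
from h import *
c=save('wrist','w2.png',s=1.42); save('top','t2.png',crop=(100,140,340,300),s=3); print(ctrl.get_state()['eef_pos'])
p=lambda x,y,z:proj(c,np.array([[x,y,z]]))[0]*1.42
print('tab exp', p(.472+.062,.27,.111), p(.472+.052,.27,.111))
```

```text
[0.53929234 0.26855299 0.19890986]
tab exp [385.11671251 313.95401885] [362.48640668 313.60646897]
```

View pics/w2.png

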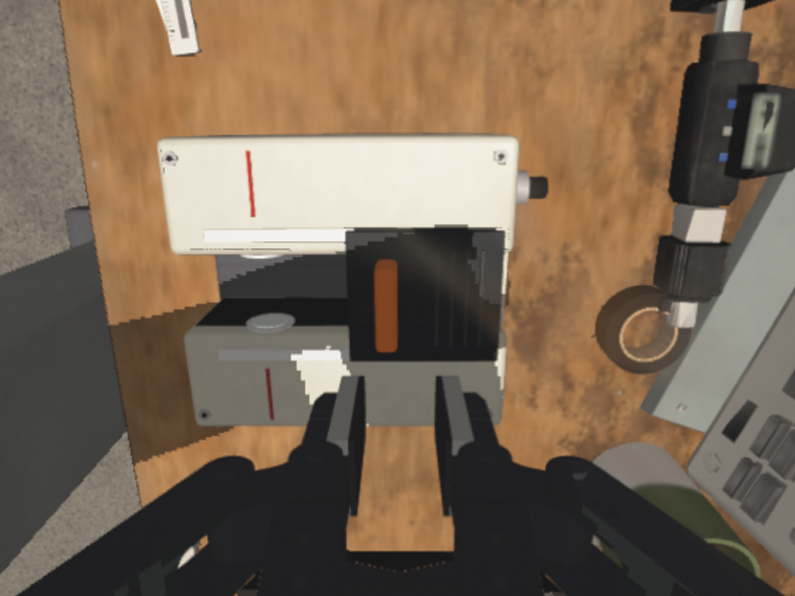

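The tab sits at (386,305), where the full-back position projects to, and both windows are uncovered, so the cover is fully back. Next I'll pass in front of the stand to the rack.

>>> send_rows(moves="0 0 0 -0.99 -0.52 -0.1 -0.2;0 0 0 -0.99 -0.52 -0.1 -0.2;0 0 0 -0.99 -0.52 -0.1 -0.2;0 0 0 -0.99 -0.52 -0.1 -0.2;0 0 0 -0.99 -0.52 -0.1 -0.2")

```text
time: 6.18
eef_pos: [0.4381, 0.0678, 0.2199]
tcp_rot: [0.703, 0.711, -0.001, -0.0]
contact_force: [0.9, 0.4, 0.8]
opening: 0.399
finger_force: 0.0
```

>>> send_rows(moves="0 0 0 -1 -0.02 0 -0.2;0 0 0 -1 -0.02 0 -0.2;0 0 0 -1 -0.02 0 -0.2;0 0 0 -1 -0.02 0 -0.2;0 0 0 -1 -0.02 0 -0.2")

```text
time: 6.8
eef_pos: [0.4385, -0.1305, 0.22]
tcp_rot: [0.702, 0.712, 0.0, -0.001]
contact_force: [1.3, -0.2, 0.5]
opening: 0.401
finger_force: 0.0
```

Run:
```python
from h import *
print(ctrl.get_state()['eef_pos'],rows([.495,-.326,.17],Rdown(np.radians(7.6))))
```

```text
[ 0.43848138 -0.13046975  0.21997132] (array([-0.0002, -0.0003, -0.0188]), array([-0.9821,  0.2686,  0.2478]))
```

>>> send_rows(moves="0 0 -0.019 -0.98 0.27 0.25 0;0 0 -0.019 -0.98 0.27 0.25 0;0 0 -0.019 -0.98 0.27 0.25 0;0 0 -0.019 -0.98 0.27 0.25 0;0 0 -0.019 -0.98 0.27 0.25 0;0 0 -0.019 -0.98 0.27 0.25 0;0 0 -0.019 -0.98 0.27 0.25 0")

```text
time: 7.68
eef_pos: [0.4959, -0.3241, 0.1714]
tcp_rot: [0.657, 0.754, 0.0, 0.0]
contact_force: [0.1, -0.3, 0.3]
opening: 0.499
finger_force: 0.0
```

Run:
```python
from h import *
c=save('wrist','w3.png',s=1.42); print(ctrl.get_state()['eef_pos'])
```

```text
[ 0.49584997 -0.3243703   0.171483  ]
```

View pics/w3.png

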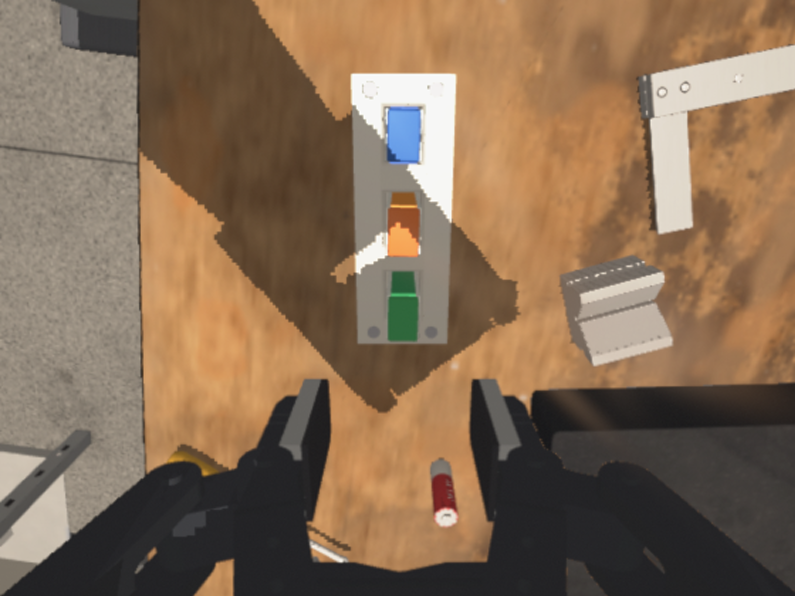

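The wrist view shows the green cap's top face at about (390,294), (417,294), (418,341), (388,341). It is parallel to the jaws within a degree.

Run:
```python
from h import *
c=load('w3.png')
P=onz(c,np.array([(390,294),(417,294),(418,341),(388,341)])/1.42,.068); print(P.round(4),P.mean(0))
v=(P[0]+P[1]-P[2]-P[3])[:2]; print(np.degrees(np.arctan2(v[1],v[0]))-90, np.linalg.norm(v)/2)
r=onz(c,np.array([(351,74),(456,74),(447,344),(358,344)])/1.42,.03); v=(r[0]+r[1]-r[2]-r[3])[:2];print(r.round(4),np.degrees(np.arctan2(v[1],v[0]))-90)
m=P.mean(0); m[2]=.054; print(rows(m,Rdown(np.radians(7.7))))
```

```text
[[ 0.4912 -0.3185  0.068 ]
 [ 0.5036 -0.3168  0.068 ]
 [ 0.5076 -0.3401  0.068 ]
 [ 0.4934 -0.3421  0.068 ]] [ 0.49895196 -0.32937749  0.068     ]
7.469582883328158 0.023663585887478383
[[ 0.459  -0.2235  0.03  ]
 [ 0.5089 -0.2166  0.03  ]
 [ 0.5277 -0.3554  0.03  ]
 [ 0.4783 -0.3623  0.03  ]] 7.813121002112851
(array([0.0001, 0.0001, 0.0004]), array([-0.0267,  0.0117,  0.5874]))
```

>>> send_rows(moves="0 0 0 -0.027 0.012 0.05 0;0 0 0 -0.027 0.012 0.25 0;0 0 0 -0.027 0.012 0.45 0;0 0 0 -0.027 0.012 0.587 0;0 0 0 -0.027 0.012 0.587 0;0 0 0 -0.027 0.012 0.587 0")

```text
time: 8.48
eef_pos: [0.4993, -0.3314, 0.0546]
tcp_rot: [0.658, 0.753, -0.0, 0.001]
contact_force: [-0.0, 0.2, 0.1]
opening: 0.5
finger_force: 0.0
```

>>> send_rows(moves="0 0 0 0 0 0 -0.2;0 0 0 0 0 0 -0.4;0 0 0 0 0 0 -0.5;0 0 0 0 0 0 -0.6;0 0 0 0 0 0 -1;0 0 0 0 0 0 -1;0 0 0 0 0 0 -1;0 0 0 0 0 0 -1", newtons=30)

```text
time: 9.48
eef_pos: [0.4988, -0.331, 0.0538]
tcp_rot: [0.658, 0.753, -0.0, 0.0]
contact_force: [-0.7, 0.3, 3.3]
opening: 0.181
finger_force: 31.3
```

>>> send_rows(moves="0 0 0 0 0 -0.04 -1;0 0 0 0 0 -0.1 -1;0 0 0 0 0 -0.18 -1;0 0 0 0 0 -0.3 -1;0 0 0 0 0 -0.45 -1;0 0 0 0 0 -0.6 -1;0 0 0 0 0 -0.75 -1;0 0 0 0 0 -0.83 -1;0 0 0 0 0 -0.83 -1;0 0 0 0 0 -0.83 -1")

```text
time: 10.72
eef_pos: [0.498, -0.3303, 0.2181]
tcp_rot: [0.658, 0.753, 0.0, -0.001]
contact_force: [-0.1, -0.6, -0.7]
opening: 0.178
finger_force: 30.9
```

Run:
```python
from h import *
c=save('wrist','w4.png',crop=(180,180,400,345),s=3.5); s=ctrl.get_state(); print(s['eef_pos'],s['tcp_rot'],s['contact_force'])
print(rows([.44,-.155,.22]))
```

```text
[ 0.49795494 -0.33017969  0.21768309] [ 6.57704933e-01  7.53273978e-01  4.48678634e-05 -1.59158748e-03] [-0.05289102  0.38510482 -0.38735029]
(array([0., 0., 0.]), array([ 0.907, -0.169, -0.009]))
```

View pics/w4.png

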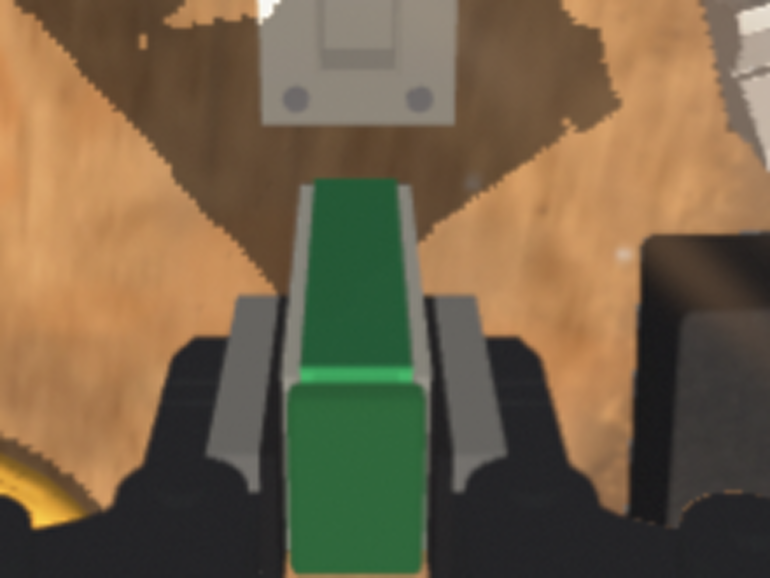

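The cell is held. Its cap top spans rows 385–572 in the crop (columns 288–426), and the lower edge of the clear face is at row 180 (columns 312–398). I'll fit its pose in the hand.

Run:
```python
from h import *
from scipy.optimize import least_squares
c=load('w4.png'); s=ctrl.get_state(); A=R.from_quat(s['tcp_rot'])
px=lambda u,v:np.array([u,v])/3.5+180-.35
obs=np.array([px(290,385),px(425,385),px(425,572),px(290,572),px(312,180),px(398,180)])
def pts(p): # cell in tool: x off, y off, z of underside, tilt about tool y
    x,y,z,t=p; L=np.array([[12,-8,-60],[12,8,-60],[-12,8,-60],[-12,-8,-60],[12,-6,0],[12,6,0]])/1000
    return s['eef_pos']+A.apply(R.from_euler('y',t).apply(L)+[x,y,z])
f=lambda p:(proj(c,pts(p))-obs).ravel()
r=least_squares(f,[0,0,.0458,0]); print(r.x*1000,np.degrees(r.x[3]),f(r.x).round(1))
g=lambda p:f([p[0],p[1],.0458,p[2]]); q=least_squares(g,[0,0,0]); print(q.x*1000,np.degrees(q.x[2]),q.fun.round(1))
h=lambda p:f([p[0],p[1],p[2],0]); q=least_squares(h,[0,0,.0458]); print(q.x*1000,q.fun.round(1))
```

```text
[-3.94875455  0.59338496 54.26498177  3.48793156] 0.19984375745362312 [-1.9  0.5  1.7  0.5  0.5 -0.7 -0.8 -0.7  1.4  0.2 -0.7  0.2]
[ -0.26842672   0.57265734 -27.89568706] -1.598305135027455 [-3.4 -1.5  3.3 -1.5  2.   2.3 -2.3  2.4  0.9 -0.6 -0.1 -0.6]
[-3.93246091  0.59268575 53.97152232] [-2.   0.3  1.8  0.3  0.5 -0.6 -0.9 -0.6  1.4  0.4 -0.6  0.4]
```

>>> send_rows(moves="0 0 0.009 0.3 -0.056 0 -1;0 0 0.018 0.6 -0.112 0 -1;0 0 0.018 0.907 -0.169 0 -1;0 0 0.018 0.907 -0.169 0 -1;0 0 0.018 0.907 -0.169 0 -1")

```text
time: 11.4
eef_pos: [0.4406, -0.1556, 0.219]
tcp_rot: [0.699, 0.715, -0.0, -0.0]
contact_force: [0.4, 0.1, 0.4]
opening: 0.183
finger_force: 30.9
```

Run:
```python
from h import *
c=load('w2.png'); P=onz(c,np.array([(248,152),(253,216),(268,370),(271,418),(160,140),(518,138)])/1.42,.086); print(P.round(4), (P[0]+P[3])/2)
print(ctrl.get_state()['eef_pos'],rows([.44,.042,.22],Rdown(np.radians(1))))
```

```text
[[0.4712 0.3373 0.086 ]
 [0.4715 0.3084 0.086 ]
 [0.4736 0.2293 0.086 ]
 [0.4733 0.2011 0.086 ]
 [0.4317 0.3422 0.086 ]
 [0.5919 0.3452 0.086 ]] [0.472221   0.26919558 0.086     ]
[ 0.44064715 -0.15559022  0.21899099] (array([-0.0001,  0.    ,  0.0009]), array([ 0.9878,  0.0193, -0.0051]))
```

LP = (0.4722, 0.2692), consistent with the earlier readings.

>>> send_rows(moves="0 0 0 0.25 0.005 0 -1;0 0 0 0.5 0.01 0 -1;0 0 0 0.75 0.015 0 -1;0 0 0 0.99 0.02 0 -1;0 0 0 0.99 0.02 0 -1;0 0 0 0.99 0.02 0 -1")

```text
time: 12.15
eef_pos: [0.441, 0.0415, 0.2194]
tcp_rot: [0.699, 0.715, -0.0, 0.0]
contact_force: [0.2, -0.6, 0.4]
opening: 0.185
finger_force: 30.9
```

>>> send_rows(moves="0 0 0 0.25 0.02 0 -1;0 0 0 0.5 0.07 0 -1;0 0 0 0.75 0.12 0 -1;0 0 0 0.95 0.17 0 -1;0 0 0 1 0.17 0 -1;0 0 0 1 0.17 0 -1;0 0 0 1 0.17 0 -1")

```text
time: 13.02
eef_pos: [0.4701, 0.2416, 0.2193]
tcp_rot: [0.7, 0.714, -0.0, 0.0]
contact_force: [0.4, 0.2, -0.5]
opening: 0.184
finger_force: 30.9
```

Run:
```python
from h import *
s=ctrl.get_state();print(s['eef_pos'],s['tcp_rot'],rows([.4722,.2692,.165],Rdown(np.radians(1))))
```

```text
[0.47008916 0.24158909 0.21930322] [ 6.99949763e-01  7.14191984e-01 -3.69051178e-04  5.59022844e-05] (array([-0.0001,  0.0001,  0.0004]), array([0.138 , 0.0135, 0.2714]))
```

>>> send_rows(moves="0 0 0 0.138 0.013 0 -1;0 0 0 0.138 0.013 0.14 -1;0 0 0 0.138 0.013 0.27 -1;0 0 0 0.138 0.013 0.27 -1;0 0 0 0.138 0.013 0.27 -1")

```text
time: 13.65
eef_pos: [0.4726, 0.2702, 0.1667]
tcp_rot: [0.7, 0.715, 0.001, 0.0]
contact_force: [-0.1, -1.0, 0.4]
opening: 0.176
finger_force: 30.9
```

Run:
```python
from h import *
c=save('wrist','w5.png',crop=(150,130,400,315),s=3.2); s=ctrl.get_state();print(s['eef_pos'],s['tcp_rot'],rows([.4722,.2692,.1008],Rdown(np.radians(1))))
A=R.from_quat(s['tcp_rot'])
for x in(-.003,0,.003): print(x,(proj(c,s['eef_pos']+A.apply([[x+.012,0,.0458],[x+.012,0,.0458-.06],[x-.012,0,.0458-.06]]))-[150,130])*3.2)
```

```text
[0.47285017 0.27048297 0.16716954] [6.99556895e-01 7.14575670e-01 1.17132865e-03 6.25236902e-04] (array([ 0.0004, -0.0001,  0.0006]), array([-0.0066, -0.0042,  0.3318]))
-0.003 [[419.41953588 339.77728318]
 [418.9660641  546.20407079]
 [418.9398891  722.9845369 ]]
0 [[419.4247321  322.16913771]
 [418.96976787 522.49421023]
 [418.94284896 702.08471574]]
0.003 [[419.42999834 304.37755897]
 [418.97357675 498.40548189]
 [418.94589311 680.85449856]]
```

View pics/w5.png

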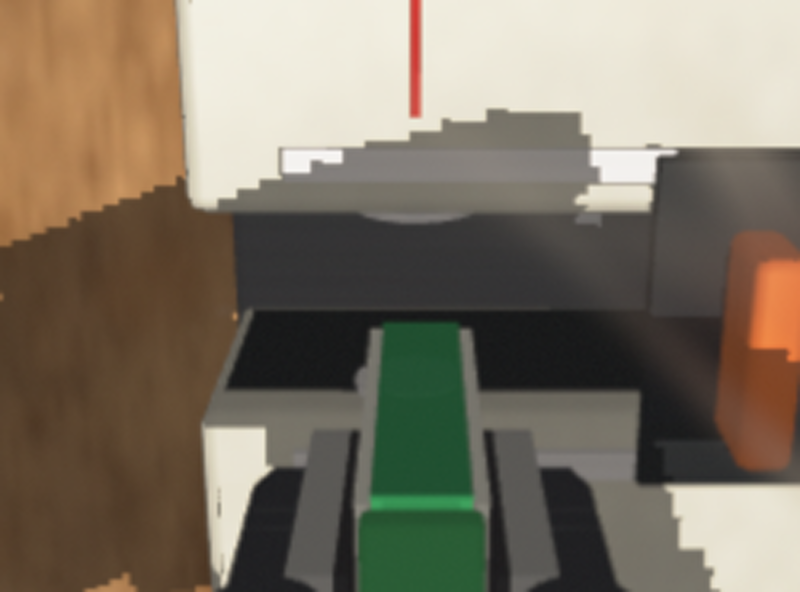

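The cell's lower edge is at row 323, matching the model with zero offset. It is centred on the channel with the red line at column 415. Now lowering it.

>>> send_rows(moves="0 0 0 -0.006 -0.005 0 -1;0 0 0 -0.006 -0.005 0.05 -1;0 0 0 -0.006 -0.005 0.1 -1;0 0 0 -0.006 -0.005 0.15 -1;0 0 0 -0.006 -0.005 0.2 -1;0 0 0 -0.006 -0.005 0.25 -1;0 0 0 -0.006 -0.005 0.3 -1;0 0 0 -0.006 -0.005 0.33 -1;0 0 0 -0.006 -0.005 0.33 -1;0 0 0 -0.006 -0.005 0.33 -1;0 0 0 -0.006 -0.005 0.33 -1")

```text
time: 15.08
eef_pos: [0.4712, 0.2697, 0.1001]
tcp_rot: [0.699, 0.715, 0.0, 0.0]
contact_force: [0.1, -0.3, -0.6]
opening: 0.18
finger_force: 30.9
```

Run:
```python
from h import *
c=save('wrist','w6.png',crop=(150,130,400,315),s=3.2); s=ctrl.get_state();print(s['eef_pos'],s['tcp_rot'],s['contact_force'],rows([.472,.2692,.1008],Rdown(np.radians(1))))
```

```text
[0.47117074 0.26966318 0.10000137] [6.99201467e-01 7.14924526e-01 4.34522356e-04 2.06940236e-04] [-0.50456495  0.13253418 -1.03047677] (array([ 0.0001, -0.    ,  0.0008]), array([-0.0024,  0.0041, -0.004 ]))
```

View pics/w6.png

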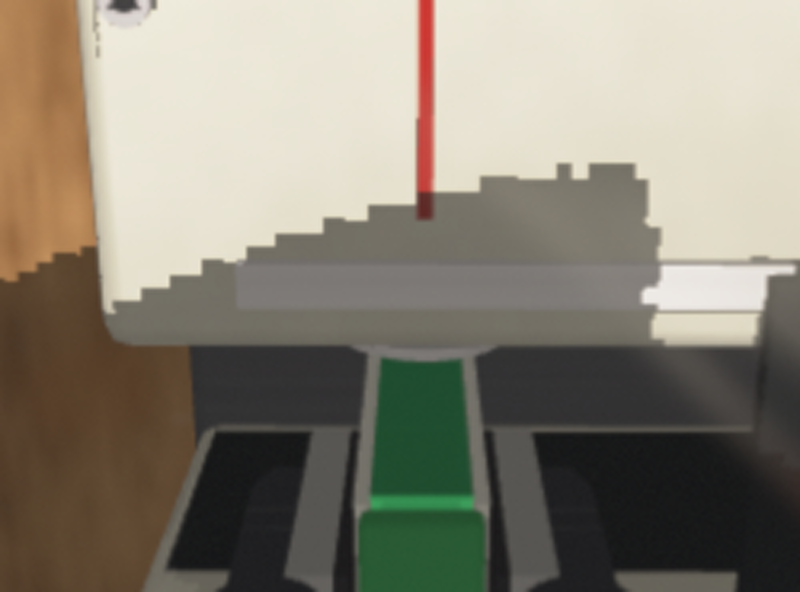

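The red line (column 425) and the far window (columns 353–497) sit about 4 px to the right of the cell's axis (column 421), i.e. about 0.8 mm, which agrees with the encoder reading. I'll correct for it and settle.

>>> send_rows(moves="0 0 0 -0.002 0.004 -0.004 -1;0 0 0 -0.002 0.004 -0.004 -1;0 0 0 -0.002 0.004 -0.004 -1;0 0 0 -0.002 0.004 -0.004 -1;0 0 0 -0.002 0.004 -0.004 -1;0 0 0 -0.002 0.004 -0.004 -1;0 0 0 -0.002 0.004 -0.004 -1;0 0 0 -0.002 0.004 -0.004 -1")

```text
time: 16.12
eef_pos: [0.4717, 0.2692, 0.1003]
tcp_rot: [0.699, 0.715, -0.0, -0.0]
contact_force: [0.7, 0.7, -0.1]
opening: 0.185
finger_force: 30.9
```

Run:
```python
from h import *
for i in range(3):
    c=ctrl.read_camera('wrist'); s=ctrl.get_state(); print(s['eef_pos'].round(4),s['dq'].round(3),s['contact_force'].round(1))
im=c['image'][:,:,::-1]
# cap columns vs red line columns
hsv=cv2.cvtColor(im,cv2.COLOR_BGR2HSV)
red=((hsv[...,0]<6)|(hsv[...,0]>174))&(hsv[...,1]>150)&(hsv[...,2]>100)
g=(abs(hsv[...,0].astype(int)-65)<20)&(hsv[...,1]>120)
r=red[130:195,250:320]; print('red',np.where(r)[1].mean()+250)
for v in (245,255,270,295,305): print(v,np.where(g[v,240:320])[0].mean()+240)
p=proj(c,np.array([[.4715,.301,.086]])); print(p)
A=R.from_quat(s['tcp_rot']); lp=np.array([.472,.2692,.072])
print('window',s['eef_pos']+A.apply([0,0,.0288])-lp)
```

```text
[0.4717 0.2692 0.1003] [-0.001 -0.    -0.001  0.001 -0.001 -0.001] [-1.   0.2  0.4]
[0.4717 0.2692 0.1003] [-0.001  0.     0.001 -0.    -0.001 -0.   ] [ 0.7  0.3 -0.1]
[0.4717 0.2692 0.1003] [ 0.001 -0.002  0.     0.002 -0.    -0.001] [ 0.2 -0.6 -0.6]
red 281.38655462184875
245 281.5
255 281.5
270 281.5
295 281.5
305 281.5
[[281.656471   213.84387106]]
window [-3.49398171e-04 -4.26402306e-05 -4.95973468e-04]
```

```bash
python3 -c "
from plant import ctrl
print(ctrl.sign_off())"
```

```text
the job is handed in; nothing more can be done
None
```

I handed the job in at about 16 s: the dust cover is fully back at its stop, and the green cell hangs still between the windows, gripped by its frosted faces. The arm's readings put it within about 0.5 mm of the light path, and the red lines agree, but the wrist camera could not rule out a lean of up to about 1.5°; nothing else was touched.

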